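# Index the thread carousel on the mending desk

## Robot

A 6-joint arm with a two-finger parallel gripper is mounted at the origin on the work surface. World frame = base frame: x ahead of the robot, y to its left, z up, the work surface at z = 0. Lengths are in m, angles in rad, forces in N, time in s.
With the tool pointing down it reaches from about 0.3 to 0.775 m from the base axis. Payload 14.6 kg.
Tool frame: the origin (TCP) lies between the finger pads; the fingertips stand 22 mm ahead of it and the grasp point (between the pads) lies 3 mm ahead of it; z points along the fingers, y is the line along which they close (so a half turn about z gives the same grasp; the last joint's range is limited). The gripper opens to 94 mm and grips with 3 to 60 N. Pads are 16 mm wide; open, the fingers measure 119 mm over their backs; the gripper's body (75 mm by 177 mm) begins 78 mm behind the grasp point.
Start: joints at [1.077, 0.3, 1.521, -0, 1.321, -0.067], TCP at [0.228, 0.501, 0.193] pointing down, gripper open.
Joint ranges: [-3.03, 3.03], [-0.79, 2.21], [0.23, 2.52], [-1.04, 4.18], [0, 3.07], [-2.55, 2.55]. Speed limits (rad/s): [2.22, 2.22, 2.57, 3.14, 3.14, 3.14].

## Interface

Orientations are given as a rotation vector (axis times angle).
In Python, from workcell import bot gives the robot as it stands.
- The arm moves only by the tool apply_moves, never from a script. Its argument "increments" is a list of rows, each a list of 2 entries, a list of its own where there are three numbers: the shift along the tool's x, y, z in units of 0.06 m (1.0 is 0.06 m), then the turn, a rotation vector about the tool's x, y, z in units of 4 degrees (1.0 is 4 degrees). In form: [[[tx, ty, tz], [wx, wy, wz]], ...]. A call has exactly 8 rows; each row shifts and turns the commanded pose from where the row before left it, along the tool's axes as they then stand; what a row does not reach is not made up. A row lasts 1/8 s, in which the tool goes at most 62.5 mm and 10.7 degrees, less where a joint would pass 70% of its speed; a pose out of reach is approached as far as the arm can. A call with a number of a shift or a turn outside -1 to 1 is refused whole. A call with a gripper value outside its range is refused whole. "grip" is the opening, from 0 (shut) to 1 (fully open), set as the call begins (left out, the last holds). The fingers move at their own pace and stop on an object; "grip_force" is the grip in N (left out, the last holds). Time passes only in rows, so rows that do not move let the fingers close, or fill a call up. It gives the time, the measured TCP pose, the force, the opening and the grip force at its end, in the units of the state.
- bot.get_obs(): the state, without advancing time (a new reading comes with each control period).
- bot.snapshot(name): name is "scene" or "top" or "wrist"; returns a dict with "image" (384x512x3 uint8, red, green, blue), "intrinsics" (3x3 intrinsics, pixels), "position" and "attitude" of the camera in the world. Camera axes: x right, y up, looking along -z (the intrinsics and any distortion apply to the point x, -y, -z); pixel columns grow to the right and rows downward; lengths in m; the calibration is good to about 2 mm. A picture is of the moment at which its call begins. There is no depth.
- bot.job_done(): hands the job in; it is judged then, once.
The state is a dict: "t": time; "joint_pos": joint angles; "joint_vel": joint speeds; "tau": joint torques, N m; "ee_pos": TCP position; "eef_rot": TCP orientation; "wrist_force": force on the tool from outside, world axes, zero at the start; "wrist_torque": the same for the moment, N m; "opening": opening from 0.0 (shut) to 1.0 (fully open); "finger_force": force on a finger pad.
Only numpy, scipy, OpenCV 4.12 (cv2) and the standard library are available. Lean on these libraries where they do the work, as an engineer would, in place of code of your own. Each camera call takes 0.05 s, during which the arm holds its last target. There are 200 camera calls.

## Task

Turn the wooden thread carousel on the mending desk (its upright steel post serves as the handle) until the tall cone of thread that stands on it is at the arrow pointer of the stand and the catch has clicked in. Then let go, and leave the loose spare cone beside the carousel standing where it is.

Things in the scene. Friction and masses are not known exactly. Their poses are not given: they have to be found in the camera images.
- turntable (a joint): Carousel's turn about its upright axle, rad, anticlockwise from above; 0: its tall cone is at the pointer. Starts at 0.65 to 1.45, so turn clockwise by that much. It turns freely (1 N at the post) down to 0.45; then a sprung catch resists with up to 8 N at the post until 0.22; below 0.17 it pulls the carousel into 0 by itself. More catches at 2.09 and -2.09, end stops at 2.2 and -2.2.
- axle (a point): Centre of carousel top (wood disc, 244 mm wide, 56 mm above the desk), on its axis; does not turn with it. Its -x points to the pointer: dark steel block with brass arrowhead, 63 mm high, 123 to 180 mm off, on the fixed grey stand. The disc carries the tall cone (58 wide, 110 high, 75 off the axis) and, 120 degrees either side of it, a low tin and a small spool (at most 46 wide, 34 high).
- post_top (a point): Centre of the top of the steel post for turning the carousel: upright, round, 20 mm in diameter, 56 mm high (top 112 mm above the desk), fixed to the disc 98 mm from the axle, straight across the axle from the tall cone. It turns with the disc; at joint 0 it stands on the far side of the axle from the pointer.
- spare_cone: Bystander: a loose cone of thread just like the carousel's, 58 mm wide, 110 mm high, standing on the desk 27 to 32 cm from the axle, beyond the pointer or on the opposite side of the carousel. Origin at the centre of its underside, z up. A low dish stands on the other of these two sides, and a phone lies beside the carousel.

How it is judged:
At the end, for the whole second after the job is handed in: The carousel rests in the catch with its tall cone at the pointer, within 10 degrees (0.175 rad), and is still (value of joint turntable between -0.175 and 0.175 rad and velocity of joint turntable between -0.1 and 0.1 rad/s); the robot touches nothing.
It fails at once if the loose spare cone is tipped by more than 30 degrees or moved more than 40 mm (angle between spare_cone's own z axis and vertical above 0.52 rad or distance of spare_cone from where it was at the start of the episode above 0.04 m).
It also fails if it takes over 32 s, if anything falls off the work surface, if the arm or the gripper's body presses on something with over 40 N, if the wrist force passes 120 N, or if a joint passes its speed limit or range.

## Working session

There is one attempt and no reset: what is moved stays moved. The work goes in short steps, Python scripts to look and compute and a tool call to move; the robot and the scene stay as the last step left them, time stands still between calls to the robot, and variables do not carry over. Pictures are saved under pics/ and viewed, at most 10 in all, crops included, and the job is handed in when it is done.

Besides the shell and the picture viewer there is one more tool, called after "Call:" as a command line: name --argument value ..., lists and objects as JSON in quotes. apply_moves: Moves the arm, as the interface text tells. Its arguments: {"type":"object","properties":{"increments":{"type":"array","items":{"type":"array"}},"grip":{"type":"number"},"grip_force":{"type":"number"}},"required":["increments"]}

```bash
mkdir -p pics; python3 - <<'E'
from workcell import bot
import cv2,pickle
o=bot.get_obs();print(o['t'],o['ee_pos'],o['eef_rot'],o['opening'])
for n in('top','scene'):
    s=bot.snapshot(n);pickle.dump(s,open(f'{n}.pkl','wb'));cv2.imwrite(f'pics/{n}1.png',s['image'][...,::-1]);print(n,s['position'],s['attitude'],s['intrinsics'])
E
```

```text
0.0 [0.22755154 0.50039747 0.19235861] [-6.65290243e-01 -3.06997549e+00  1.83144982e-03] 0.9987528930997239
top [0.48410049 0.08199522 1.1333138 ] [ 0.05820129 -0.07533838 -1.59412507] [[450.58781298   0.         260.18162143]
 [  0.         450.58781298 186.83648082]
 [  0.           0.           1.        ]]
scene [1.28702247 0.11893395 1.15410088] [0.44622295 0.47822746 1.56875312] [[480.19767827   0.         253.26464032]
 [  0.         480.19767827 189.07821591]
 [  0.           0.           1.        ]]
```

View pics/top1.png

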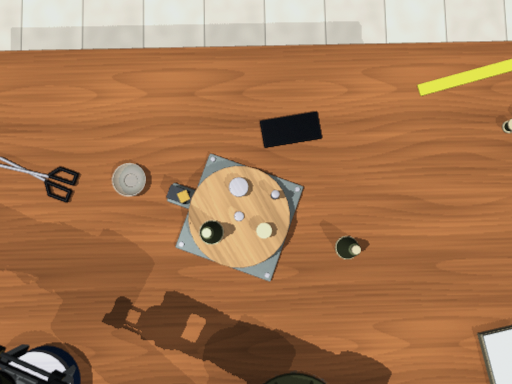

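View pics/scene1.png

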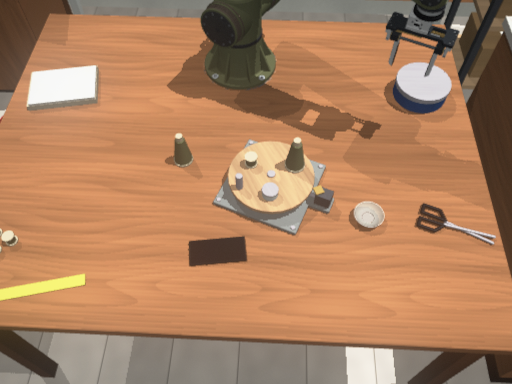

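The top view shows the disc hub at about (239,216), tall cone (208,233), post top (275,194), pointer (182,196) and spare cone (346,247). The scene view agrees: hub (271,174), post top (239,177).

```bash
cat > h.py <<'E'
import numpy as np,pickle
from scipy.spatial.transform import Rotation as R
def ray(s,u,v,z):
    d=R.from_rotvec(s['attitude']).apply(np.linalg.inv(s['intrinsics'])@[u,v,1]*np.array([1,-1,-1]))
    p=np.array(s['position']);return (p+d*(z-p[2])/d[2])[:2]
E
python3 - <<'E'
from h import *
import cv2
s=pickle.load(open('top.pkl','rb'));c=pickle.load(open('scene.pkl','rb'))
# disc segmentation in top
im=s['image'];hsv=cv2.cvtColor(im,cv2.COLOR_RGB2HSV)
print(hsv[240,235],hsv[300,100],hsv[205,215])
A=ray(s,240,216.5,.056);P=ray(s,275,194,.112);C=ray(s,205.5,233,.166);Q=ray(s,183,196,.063);S=ray(s,347,248,.05)
print('axle',A,'post',P,np.linalg.norm(P-A),'cone',C,'ptr',Q,np.linalg.norm(Q-A),'spare',S)
print('scene post',ray(c,239,176,.112),'axle edges mid',ray(c,271,178,.056))
a=lambda v:np.arctan2(v[1],v[0])
print('joint', (a(P-A)-a(A-Q)),(a(C-A)-a(Q-A)),'ang post',a(P-A),'final',a(A-Q))
h=cv2.inRange(hsv,(8,60,170),(25,140,255));n,l,st,ce=cv2.connectedComponentsWithStats(h);i=1+np.argmax(st[1:,4]);print(st[i],ce[i])
(x,y),r=cv2.minEnclosingCircle(np.argwhere(l==i)[:,::-1].astype(np.float32));print(x,y,r,ray(s,x,y,.056))
v=im[150:290,165:365];cv2.imwrite('pics/crop1.png',cv2.resize(v,None,fx=4,fy=4,interpolation=cv2.INTER_CUBIC)[...,::-1])
E
```

```text
[ 17 105 226] [ 12 160 140] [ 18 100 226]
axle [0.50562323 0.11902512] post [0.55356835 0.03654275] 0.095404798243811 cone [0.47011134 0.18953671] ptr [0.5574159  0.25309792] 0.14372889533834732 spare [ 0.4243315  -0.13473922]
scene post [0.55589638 0.03807654] axle edges mid [0.51923616 0.12331718]
joint 0.8951818146212869 0.8351917398692748 ang post -1.044257300304651 final -1.9394391149259378
[ 188  166  102  102 6567] [238.67580326 216.68752855]
238.77197265625 216.61297607421875 50.98299789428711 [0.50542643 0.12195775]
```

View pics/crop1.png

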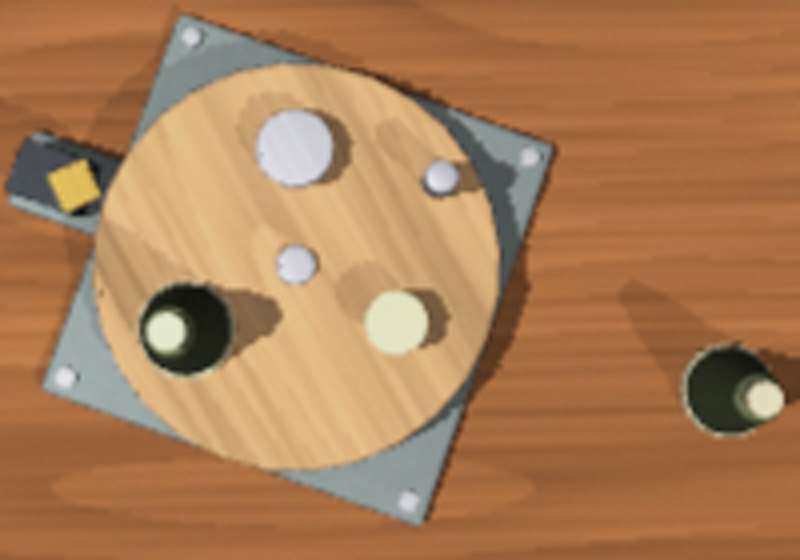

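```bash
cat >> h.py <<'E'
def down(a): # tool z down, tool y at world angle a
    y=np.array([np.cos(a),np.sin(a),0]);z=np.array([0,0,-1.]);return R.from_matrix(np.c_[np.cross(y,z),y,z])
def plan(p,r,way):
    "way: list of (pos, R); prints rows"
    for i,(q,s) in enumerate(way):
        t=r.inv().apply(np.array(q)-p)/.06; w=np.degrees((r.inv()*s).as_rotvec())/4
        t=t.round(2);w=w.round(2);print([t.tolist(),w.tolist()],',' if (i+1)%8 else '\n')
        p=p+r.apply(t*.06); r=r*R.from_rotvec(np.radians(w*4))
    print(p,r.as_rotvec())
E
python3 - <<'E'
from h import *
from workcell import bot
o=bot.get_obs();p=np.array(o['ee_pos']);r=R.from_rotvec(o['eef_rot']);w=[]
g=np.array([.555,.037]);y=r.apply([0,1,0]);a0=np.arctan2(y[1],y[0]);a1=-1.04+np.pi/2;print(a0,a1)
for i in range(1,17):
    f=i/16;f=f*f*(3-2*f);z=.192+min(i/4,1)*.058-max(0,i-12)/4*.05
    w.append(([*(p[:2]+f*(g-p[:2])),z],down(a0+f*(a1-a0))))
plan(p,r,w)
E
```

```text
1.144009347224209 0.5307963267948965
[[-0.09, -0.05, -0.23], [-0.01, -0.0, 0.1]] ,
[[-0.26, -0.15, -0.25], [-0.0, -0.0, 0.28]] ,
[[-0.41, -0.23, -0.24], [-0.0, -0.0, 0.43]] ,
[[-0.54, -0.27, -0.24], [-0.0, -0.0, 0.56]] ,
[[-0.65, -0.3, 0.0], [-0.0, -0.0, 0.67]] ,
[[-0.74, -0.31, 0.0], [-0.0, 0.0, 0.74]] ,
[[-0.81, -0.28, 0.0], [-0.0, 0.0, 0.79]] ,
[[-0.84, -0.24, 0.0], [-0.0, 0.0, 0.82]] 

[[-0.86, -0.19, 0.0], [-0.0, 0.0, 0.82]] ,
[[-0.85, -0.14, 0.0], [-0.0, 0.0, 0.79]] ,
[[-0.79, -0.09, 0.0], [-0.0, 0.0, 0.75]] ,
[[-0.72, -0.04, 0.0], [-0.0, 0.0, 0.66]] ,
[[-0.6, -0.01, 0.21], [-0.0, 0.0, 0.56]] ,
[[-0.47, 0.01, 0.21], [-0.0, 0.0, 0.44]] ,
[[-0.3, 0.02, 0.21], [-0.0, 0.0, 0.27]] ,
[[-0.1, 0.01, 0.21], [-0.0, 0.0, 0.1]] 

[0.55504117 0.03718796 0.19973225] [-1.56064136e+00 -2.72651765e+00  4.35686251e-04]
```

Call:
apply_moves --increments '[[[-0.09,-0.05,-0.23],[0,0,0.1]],[[-0.26,-0.15,-0.25],[0,0,0.28]],[[-0.41,-0.23,-0.24],[0,0,0.43]],[[-0.54,-0.27,-0.24],[0,0,0.56]],[[-0.65,-0.3,0],[0,0,0.67]],[[-0.74,-0.31,0],[0,0,0.74]],[[-0.81,-0.28,0],[0,0,0.79]],[[-0.84,-0.24,0],[0,0,0.82]]]' --grip 1

```text
t: 1.1
ee_pos: [0.3921, 0.2667, 0.2519]
eef_rot: [1.13, 2.93, 0.002]
wrist_force: [0.1, 0.4, -0.2]
opening: 0.999
finger_force: 0.0
```

Call:
apply_moves --increments '[[[-0.86,-0.19,0],[0,0,0.82]],[[-0.85,-0.14,0],[0,0,0.79]],[[-0.79,-0.09,0],[0,0,0.75]],[[-0.72,-0.04,0],[0,0,0.66]],[[-0.6,-0.01,0.21],[0,0,0.56]],[[-0.47,0.01,0.21],[0,0,0.44]],[[-0.3,0.02,0.21],[0,0,0.27]],[[-0.1,0.01,0.21],[0,0,0.1]]]'

```text
t: 2.1
ee_pos: [0.5553, 0.0365, 0.1999]
eef_rot: [1.562, 2.725, 0.0]
wrist_force: [0.2, -0.4, -0.2]
opening: 1.002
finger_force: 0.0
```

```bash
python3 - <<'E'
from h import *
from workcell import bot
import cv2
s=bot.snapshot('wrist');cv2.imwrite('pics/w1.png',s['image'][...,::-1]);pickle.dump(s,open('w.pkl','wb'))
o=bot.get_obs();p=np.array(o['ee_pos']);r=R.from_rotvec(o['eef_rot']);print(p,r.apply([0,1,0]),o['t'])
for q in([.555,.037,.112],[.505,.121,.056]):
    c=R.from_rotvec(s['attitude']).inv().apply(np.array(q)-s['position']);k=s['intrinsics']@(c*[1,-1,-1]);print('expected px',k[:2]/k[2])
E
```

```text
[0.55480558 0.03658057 0.19805848] [ 0.8629446   0.50529544 -0.00177169] 2.15
expected px [254.02975066 193.72615774]
expected px [253.31869526  96.93761943]
```

View pics/w1.png

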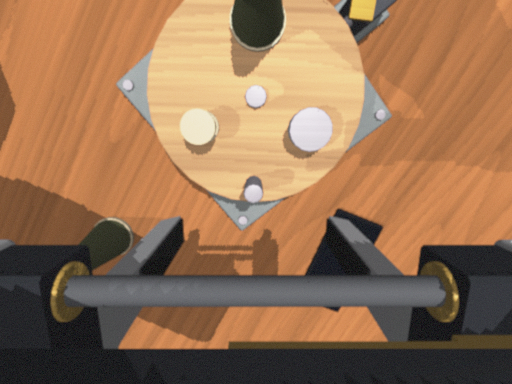

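The wrist view shows the post top at (253,193) and hub at (255,97), exactly where expected. Descend and grip.

Call:
apply_moves --increments '[[[0,0,0.15],[0,0,0]],[[0,0,0.3],[0,0,0]],[[0,0,0.4],[0,0,0]],[[0,0,0.4],[0,0,0]],[[0,0,0.3],[0,0,0]],[[0,0,0.2],[0,0,0]],[[0,0,0],[0,0,0]],[[0,0,0],[0,0,0]]]'

```text
t: 3.15
ee_pos: [0.5555, 0.0374, 0.0959]
eef_rot: [1.56, 2.726, 0.001]
wrist_force: [0.4, 0.4, -0.2]
opening: 0.999
finger_force: 0.0
```

Call:
apply_moves --increments '[[[0,0,0],[0,0,0]],[[0,0,0],[0,0,0]],[[0,0,0],[0,0,0]],[[0,0,0],[0,0,0]],[[0,0,0],[0,0,0]],[[0,0,0],[0,0,0]],[[0,0,0],[0,0,0]],[[0,0,0],[0,0,0]]]' --grip 0 --grip_force 25

```text
t: 4.15
ee_pos: [0.5551, 0.0373, 0.0951]
eef_rot: [-1.561, -2.727, 0.0]
wrist_force: [-0.1, -0.7, 0.6]
opening: 0.197
finger_force: 25.0
```

```bash
python3 - <<'E'
from h import *
from workcell import bot
o=bot.get_obs();p=np.array(o['ee_pos']);r=R.from_rotvec(o['eef_rot']);print(p,o['opening'],o['finger_force'],o['wrist_force'])
A=np.array([.505,.121]);v=p[:2]-A;rad=np.linalg.norm(v);a0=np.arctan2(v[1],v[0]);y=r.apply([0,1,0]);b0=np.arctan2(y[1],y[0]);print(rad,a0,b0)
p0=np.array([.555,.037,.0935]);r=down(b0);a0=np.arctan2(*(p0[:2]-A)[::-1]);rad=np.linalg.norm(p0[:2]-A)
w=[]
for i in range(1,25):
    f=min(i/22,1);f=f*f*(3-2*f);d=f*(-1.94-a0);w.append(([*(A+rad*np.array([np.cos(a0+d),np.sin(a0+d)])),p0[2]],down(b0+d)))
plan(p0,r,w)
E
```

```text
[0.55511866 0.03733672 0.09512466] 0.19712185160785364 25.02317637205124 [-0.05132866 -0.6798116   0.61662823]
0.09752653023057677 -1.0310741770743252 0.5310401966663608
[[-0.0, -0.01, 0.0], [0.0, 0.0, 0.08]] ,
[[0.0, -0.02, 0.0], [0.0, 0.0, 0.22]] ,
[[0.0, -0.04, 0.0], [0.0, 0.0, 0.36]] ,
[[0.0, -0.06, 0.0], [0.0, 0.0, 0.47]] ,
[[0.0, -0.06, 0.0], [0.0, 0.0, 0.58]] ,
[[0.0, -0.08, 0.0], [0.0, 0.0, 0.66]] ,
[[0.0, -0.08, 0.0], [0.0, 0.0, 0.74]] ,
[[0.01, -0.09, 0.0], [0.0, 0.0, 0.79]] 

[[-0.0, -0.1, 0.0], [0.0, 0.0, 0.84]] ,
[[0.0, -0.1, 0.0], [0.0, 0.0, 0.87]] ,
[[0.0, -0.1, 0.0], [0.0, 0.0, 0.88]] ,
[[0.01, -0.1, 0.0], [0.0, 0.0, 0.88]] ,
[[-0.0, -0.1, 0.0], [0.0, 0.0, 0.87]] ,
[[0.0, -0.09, 0.0], [0.0, 0.0, 0.84]] ,
[[0.0, -0.09, 0.0], [0.0, 0.0, 0.79]] ,
[[0.0, -0.09, 0.0], [0.0, 0.0, 0.74]] 

[[0.01, -0.07, 0.0], [0.0, 0.0, 0.66]] ,
[[-0.0, -0.07, 0.0], [0.0, 0.0, 0.58]] ,
[[-0.0, -0.05, 0.0], [0.0, 0.0, 0.47]] ,
[[-0.0, -0.04, 0.0], [0.0, 0.0, 0.36]] ,
[[-0.0, -0.03, 0.0], [0.0, 0.0, 0.22]] ,
[[-0.0, -0.01, 0.0], [0.0, 0.0, 0.08]] ,
[[-0.0, 0.0, 0.0], [0.0, 0.0, -0.0]] ,
[[-0.0, 0.0, 0.0], [0.0, 0.0, -0.0]] 

[0.46954005 0.0300669  0.0935    ] [2.59671012 1.768248   0.        ]
```

Call:
apply_moves --increments '[[[0,-0.01,0],[0,0,0.08]],[[0,-0.02,0],[0,0,0.22]],[[0,-0.04,0],[0,0,0.36]],[[0,-0.06,0],[0,0,0.47]],[[0,-0.06,0],[0,0,0.58]],[[0,-0.08,0],[0,0,0.66]],[[0,-0.08,0],[0,0,0.74]],[[0.01,-0.09,0],[0,0,0.79]]]'

```text
t: 5.15
ee_pos: [0.5305, 0.0274, 0.0951]
eef_rot: [-1.92, -2.486, -0.0]
wrist_force: [0.4, 1.6, -1.3]
opening: 0.196
finger_force: 25.0
```

Call:
apply_moves --increments '[[[0,-0.1,0],[0,0,0.84]],[[0,-0.1,0],[0,0,0.87]],[[0,-0.1,0],[0,0,0.88]],[[0.01,-0.1,0],[0,0,0.88]],[[0,-0.1,0],[0,0,0.87]],[[0,-0.09,0],[0,0,0.84]],[[0,-0.09,0],[0,0,0.79]],[[0,-0.09,0],[0,0,0.74]]]'

```text
t: 6.15
ee_pos: [0.4848, 0.0266, 0.0951]
eef_rot: [-2.444, -1.972, -0.003]
wrist_force: [2.1, 12.5, -2.4]
opening: 0.2
finger_force: 25.0
```

Call:
apply_moves --increments '[[[0.01,-0.07,0],[0,0,0.66]],[[0,-0.07,0],[0,0,0.58]],[[0,-0.05,0],[0,0,0.47]],[[0,-0.04,0],[0,0,0.36]],[[0,-0.03,0],[0,0,0.22]],[[0,-0.01,0],[0,0,0.08]],[[0,0,0],[0,0,0]],[[0,0,0],[0,0,0]]]'

```text
t: 7.15
ee_pos: [0.4698, 0.0314, 0.0951]
eef_rot: [-2.597, -1.766, -0.003]
wrist_force: [4.1, 9.1, -3.5]
opening: 0.195
finger_force: 25.0
```

```bash
python3 - <<'E'
from workcell import bot
import cv2
s=bot.snapshot('top');cv2.imwrite('pics/top2.png',cv2.resize(s['image'][150:290,165:365],None,fx=4,fy=4,interpolation=cv2.INTER_CUBIC)[...,::-1])
E
```

```text
(no output)
```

View pics/top2.png

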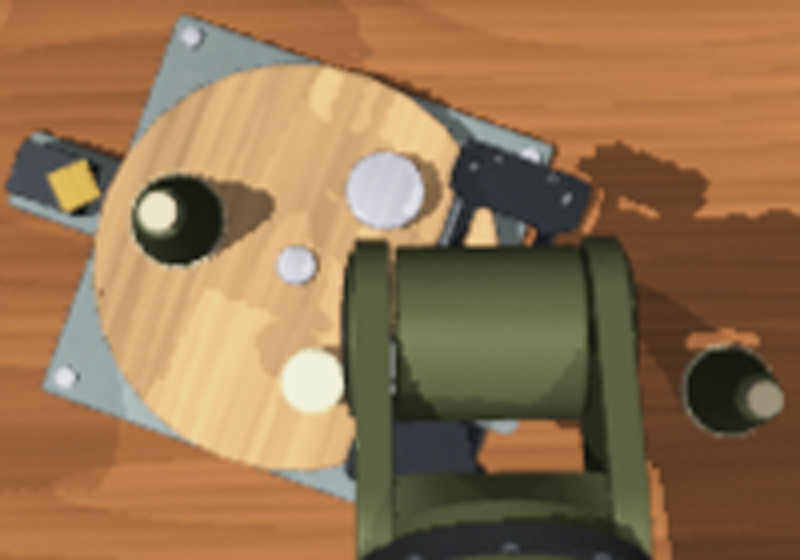

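The tall cone at (178,220) now lines up with the arrow, within about 1–2°, and the spare cone at (728,390) has not moved. Release and retreat straight up.

Call:
apply_moves --increments '[[[0,0,0],[0,0,0]],[[0,0,0],[0,0,0]],[[0,0,0],[0,0,0]],[[0,0,0],[0,0,0]],[[0,0,0],[0,0,0]],[[0,0,0],[0,0,0]],[[0,0,0],[0,0,0]],[[0,0,0],[0,0,0]]]' --grip 1

```text
t: 8.2
ee_pos: [0.4697, 0.0305, 0.0951]
eef_rot: [-2.597, -1.768, 0.0]
wrist_force: [-1.0, 0.3, 0.5]
opening: 0.99
finger_force: 0.0
```

Call:
apply_moves --increments '[[[0,0,-0.1],[0,0,0]],[[0,0,-0.3],[0,0,0]],[[0,0,-0.4],[0,0,0]],[[0,0,-0.5],[0,0,0]],[[0,0,-0.5],[0,0,0]],[[0,0,-0.4],[0,0,0]],[[0,0,-0.2],[0,0,0]],[[0,0,0],[0,0,0]]]'

```text
t: 9.2
ee_pos: [0.4698, 0.0305, 0.2394]
eef_rot: [2.596, 1.768, 0.001]
wrist_force: [-0.0, 0.0, -0.3]
opening: 1.0
finger_force: 0.0
```

```bash
python3 - <<'E'
from workcell import bot
import cv2
s=bot.snapshot('wrist');cv2.imwrite('pics/w2.png',s['image'][...,::-1])
E
```

```text
(no output)
```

View pics/w2.png

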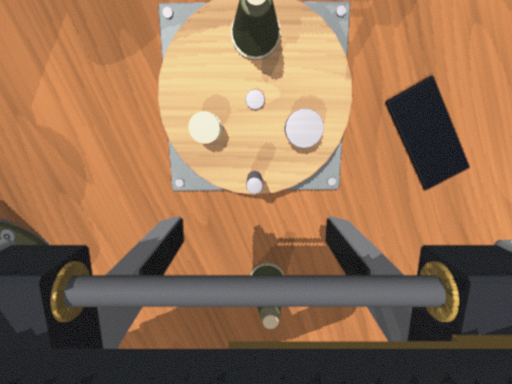

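The wrist view shows the post (254,184), hub (255,99) and tall cone (256,30) in line and square to the stand. The spare cone is still standing and the gripper is clear.

```bash
python3 -c "
from workcell import bot
print(bot.job_done())"
```

```text
the job is handed in; nothing more can be done
None
```

I turned the carousel until its tall cone lined up with the pointer, let go, and handed the job in at about 9 s. The last picture shows it square in the catch, the gripper clear and the spare cone still standing; the hand-in gave no verdict.

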